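# Load a bearing block into the measuring microscope's nest

### The arm

A 6-joint arm with a two-finger parallel gripper is mounted at the origin on the work surface. World frame = base frame: x ahead of the robot, y to its left, z up, the work surface at z = 0. Lengths are in m, angles in rad, forces in N, time in s.
With the tool pointing down it reaches from about 0.35 to 0.975 m from the base axis. Payload 4.9 kg.
Tool frame: the origin (TCP) lies on the centre line of the jaws, within the pads' length; the fingertips stand 17 mm ahead of it and the grasp point (between the pads) lies 2 mm behind it (ctrl.tcp_to_tips is the x of the fingertips in the tool frame, in m); x points along the fingers, z is the direction in which the jaws open and shut, and the axes are right-handed (so a half turn about x gives the same grasp; the last joint's range is limited). The gripper opens to 85 mm and grips with 20 to 120 N. Pads are 22 mm wide; open, the fingers measure 114 mm over their backs; the gripper's body (76 mm by 85 mm) begins 54 mm behind the grasp point. The pads swing forward as they close: fully open they stand 13 mm farther back than shut.
Start: joints at [1.229, 0.053, 1.613, -0, 1.476, -0.119], TCP at [0.138, 0.61, 0.248] pointing down, gripper open.
Joint ranges: [-3.01, 3.01], [-1.01, 2.22], [0.06, 2.58], [-1.02, 4.17], [0.09, 2.62], [-3.14, 3.14]. Speed limits (rad/s): [2.57, 2.57, 3.14, 3.14, 3.14, 3.14].

### API

Orientations are given as a rotation vector (axis times angle).
In Python, from station import ctrl, cams, finder gives the robot as it stands.
- The arm moves only by the tool step_arm, never from a script. Its argument "moves" is a list of rows, each a list of 3 entries, a list of its own where there are three numbers: the shift along the tool's x, y, z in cm, then the turn, a rotation vector about the tool's x, y, z in degrees, then the opening, from 0 (shut) to 1 (fully open). A call has exactly 10 rows; each row is the pose to reach, as a shift and turn from the pose measured when the call began, along the tool's axes at that moment; what a row does not reach only later rows make up. A row lasts 1/12 s, in which the tool goes at most 41.7 mm and 7.16 degrees, less where a joint would pass 70% of its speed; a pose out of reach is approached as far as the arm can. A call with a gripper value outside its range is refused whole. The fingers move at their own pace and stop on an object; "grip_force" is the grip in N (left out, the last holds). Time passes only in rows, so rows that repeat a pose let the fingers close, or fill a call up. It gives the time, the measured TCP pose, the force and the opening at its end, in the units of the state.
- ctrl.get_obs(): the state, without advancing time (a new reading comes with each control period).
- cams.get_image(name): name is "scene" or "top" or "wrist"; returns a dict with "pixels" (384x512x3 uint8, blue, green, red), "fx", "fy", "cx", "cy" (pixels), "position" and "attitude" of the camera in the world. Camera axes: x right, y up, looking along -z (the intrinsics and any distortion apply to the point x, -y, -z); pixel columns grow to the right and rows downward; lengths in m; the calibration is good to about 2 mm. A picture is of the moment at which its call begins. There is no depth.
- ctrl.finish_job(): hands the job in, once; it reports no verdict.
Trained networks look in the newest picture that a camera, given by its name, has taken for a name from the list of things; names that differ only in an ending like _2 or _b are one class to them, and where a whole thing is asked for, a point or a joint stands for the part that bears it (a point fixed in the world has none). Each returns a list of dicts, best first, with "conf" (0 to 1); they miss things now and then, are a little off and sometimes report something else, mostly with a low value. They report only what shows in the picture. A call takes as long as a camera call. They do not tell look-alikes from the thing itself.
- finder.find_in(camera, name): "at" ([column, row] in pixels, amid what is visible of it).
- finder.regions_of(camera, name): "region" (384x512 bool, what is visible of it) and "at" ([column, row] in pixels, amid what is visible of it).
- finder.tip_of(camera, name): "at" ([column, row] in pixels: a listed point, or the origin of a listed thing).
The state is a dict: "t": time; "q": joint angles; "dq": joint speeds; "effort": joint torques, N m; "tool_pos": TCP position; "tool_rot": TCP orientation; "contact_force": force on the tool from outside, world axes, zero at the start; "wrist_torque": the same for the moment, N m; "opening": finger opening in m.
Only numpy, scipy, OpenCV 4.12 (cv2) and the standard library are available. Lean on these libraries where they do the work, as an engineer would, in place of code of your own. Each camera call takes 0.05 s, during which the arm holds its last target. There are 200 camera calls.

### The job

Draw the microscope's sliding stage all the way out by its red post, then set the silver aluminium bearing block gently (do not drop it) into the blue T-shaped nest, so that it sits fully down, flat and square, and let go of it. Then push the stage fully home under the microscope with the block still seated. Leave the brass block where it stands.

Things in the scene. Friction and masses are not known exactly. Their poses are not given: they have to be found in the camera images.
- block_center (a point): Silver aluminium bearing block, 0.18 kg, 40 mm high, to be loaded; on a 2 mm black mat. T-shaped foot 10 mm thick: plate x -32 to +28 mm, 44 mm wide, then a tongue 20 mm wide out to x = +48. On it an upstand 34 (x) x 30 (y) x 30 mm high, to grip across its 30 mm. Point: on the upstand's middle axis, 20 mm above the underside; x along the tongue, z up.
- block: The same silver block; origin at its underside, below the middle of the upstand (20 mm below block_center), same axes.
- brass_center (a point): Yellow brass bearing block, already inspected, to be left alone; same shape, size, point and axes as the silver one, standing on the same mat.
- nest (a point): Floor of the blue T-shaped pocket on the stage (34 mm above the table), where the middle of the block's underside belongs; moves with the stage. x: where the block's tongue must point, and the way home to the microscope; z up. 10 mm deep, 2 mm play on every side of the foot; rim, flush with the seated foot's top, spans x -46 to +62, y -36 to +36 mm.
- station: The fixed measuring station: grey base, slide rails, black microscope on a steel column. Origin on the table below the nest's home place; its y is the nest's x. The 44 mm thick black barrel hangs over that place, lens 119 mm and top 255 mm above the table; the column, 302 mm high, stands at x 115, y 30 mm. So the block goes in from above only with the stage out.
- pull_post (a point): Middle of the red pull post, 16 x 16 mm and 45 mm high, standing on the stage plate (its top 34 mm above the table) 120 mm behind the nest (nest x = -120 mm); moves with the stage, same axes. Point is 22.5 mm above the plate. Its faces look along x and y.
- stage (a joint): How far the stage is drawn out, m: 0 is home under the microscope, against the stop; 0.13 is fully out, against the loading stop; it grows in the nest's -x direction. It starts partly out, slides with about 2 N of friction (8 N s/m damping) and stays where it is left.
There are look-alikes about, which are no part of the job. Leave any orange, pink or purple look-alike of the block alone.

How it is judged:
On the way, in this order (a step that is already met when the one before it is completed fails the run):
1. the stage is drawn fully out (within 8 mm of the loading stop) (value of joint stage above 0.122 m), for 0.2 s.
2. the aluminium block sits fully down, flat and square in the nest, released and at rest, while the stage is still out (z of block_center in the frame of nest between 0.018 and 0.022 m and horizontal distance between block_center and nest below 0.005 m and angle between block_center's own z axis and vertical below 0.04 rad and angle between the x axis of block_center and the x axis of nest, either way round below 0.09 rad and contact force between block and the fingers below 0.2 N and linear speed of block below 0.02 m/s and value of joint stage above 0.1 m), for 0.3 s.
3. the stage is home (within 4 mm) with the block still seated (z of block_center in the frame of nest between 0.018 and 0.022 m and horizontal distance between block_center and nest below 0.005 m and angle between block_center's own z axis and vertical below 0.04 rad and angle between the x axis of block_center and the x axis of nest, either way round below 0.09 rad and value of joint stage below 0.004 m), for 0.2 s.
At the end, for the whole second after the job is handed in: The aluminium block lies in the nest: its centre 18 to 22 mm above the nest floor and within 5 mm of the nest's middle, tilted less than 0.04 rad, square within 0.09 rad, at rest and not held; the stage is within 4 mm of home; the brass block is within 30 mm of where it started (all of step 3 and contact force between block and the fingers below 0.2 N and linear speed of block below 0.02 m/s and distance of brass_center from where it was at the start of the episode below 0.03 m); the robot touches nothing.
It fails at once if the block is dropped or slammed into the nest (faster than 0.5 m/s within 50 mm of it) (linear speed of block above 0.5 m/s and horizontal distance between block_center and nest below 0.05 m and z of block_center in the frame of nest below 0.07 m).
It fails at once if the brass block is moved more than 30 mm (distance of brass_center from where it was at the start of the episode above 0.03 m).
It also fails if it takes over 72 s, if anything falls off the work surface, if the arm or the gripper's body presses on something with over 40 N, if the wrist force passes 120 N, or if a joint passes its speed limit or range.

## Working session

There is one attempt and no reset: what is moved stays moved. The work goes in short steps, Python scripts to look and compute and a tool call to move; the robot and the scene stay as the last step left them, time stands still between calls to the robot, and variables do not carry over. Pictures are saved under pics/ and viewed, on a budget of 10 in all, crops included, one or two more only if the job needs it, and the job is handed in when it is done.

Besides the shell and the picture viewer there is one more tool, called by a JSON object that holds its "op" and its "data". step_arm: Moves the arm, as the interface text tells. Its arguments: {"type":"object","properties":{"moves":{"type":"array"},"grip_force":{"type":"number"}},"required":["moves"]}

```bash
mkdir -p pics; ls; python3 - <<'E'
from station import ctrl,cams,finder
import cv2,numpy as np
ims={}
for n in ["scene","top","wrist"]:
    im=cams.get_image(n);ims[n]=im['pixels'];print(n,{k:(np.round(v,4).tolist() if not isinstance(v,float) else v) for k,v in im.items() if k!='pixels'})
    for nm in ["block_center","brass_center","nest","pull_post","station"]:
        print(n,nm,[(np.round(d['at']).tolist(),round(d['conf'],2)) for d in finder.tip_of(n,nm)])
cv2.imwrite('pics/a.png',ims['scene'])
cv2.imwrite('pics/b.png',ims['top'])
print(ctrl.get_obs())
E
```

```text
pics
scene {'fx': 353.9712751680403, 'fy': 353.9712751680403, 'cx': 253.2088944010843, 'cy': 196.25715685765843, 'position': [1.293, 0.0483, 0.8093], 'attitude': [0.5827, 0.7159, 1.6331]}
scene block_center [([209.0, 279.0], 0.82), ([200.0, 145.0], 0.72), ([228.0, 156.0], 0.6), ([215.0, 189.0], 0.54)]
scene brass_center [([179.0, 217.0], 0.86)]
scene nest [([309.0, 229.0], 0.73)]
scene pull_post [([268.0, 224.0], 0.83)]
scene station [([325.0, 238.0], 0.78)]
top {'fx': 468.76809829161385, 'fy': 468.76809829161385, 'cx': 248.6256693890263, 'cy': 189.00965624610228, 'position': [0.3955, -0.0908, 1.5176], 'attitude': [0.0599, -0.0519, -1.5946]}
top block_center [([266.0, 96.0], 0.71), ([300.0, 261.0], 0.67), ([298.0, 206.0], 0.64), ([337.0, 277.0], 0.63)]
top brass_center [([312.0, 152.0], 0.53), ([304.0, 206.0], 0.21)]
top nest [([196.0, 161.0], 0.91)]
top pull_post [([234.0, 156.0], 0.93)]
top station [([182.0, 164.0], 0.82)]
wrist {'fx': 332.74315764293164, 'fy': 332.74315764293164, 'cx': 257.03079096608695, 'cy': 186.1909000994162, 'position': [0.0677, 0.6253, 0.3751], 'attitude': [-0.2458, -0.1968, 1.3386]}
wrist block_center []
wrist brass_center []
wrist nest []
wrist pull_post []
wrist station []
{'t': 0.9, 'q': array([ 1.22899739e+00,  5.26712361e-02,  1.61288854e+00,  3.23584788e-05,
        1.47598765e+00, -1.19004388e-01]), 'dq': array([-4.69497999e-05, -7.89853828e-05,  3.18390707e-04,  5.79902690e-05,
       -5.75135722e-04, -4.09848083e-05]), 'effort': array([-1.48412957e-03, -3.93683374e+01, -3.70465636e+01, -1.44218720e-04,
        2.90831849e-04, -1.67657879e-05]), 'tool_pos': array([0.13808806, 0.60954424, 0.24832828]), 'tool_rot': array([-1.0434693 ,  1.30635702,  1.04355492]), 'contact_force': array([-0.68144494, -0.59643961, -0.36026693]), 'wrist_torque': array([-0.00282736, -0.00861647,  0.01158416]), 'opening': 0.08518721388506238}
```

View pics/a.png

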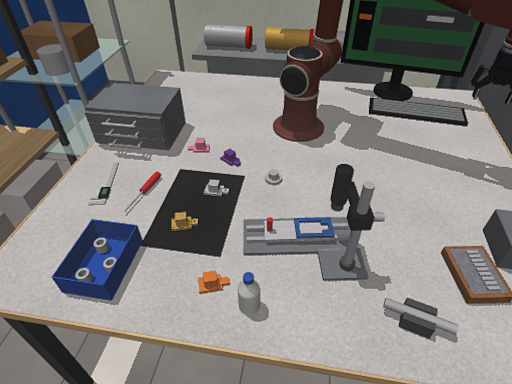

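View pics/b.png

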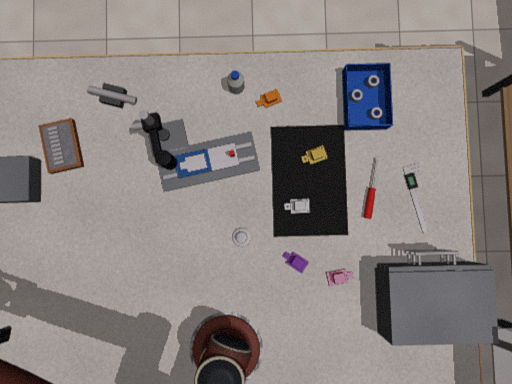

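```bash
cat > h.py <<'E'
from station import ctrl,cams,finder
import cv2,numpy as np
from scipy.spatial.transform import Rotation as R
def ray(im,px):
    d=np.array([(px[0]-im['cx'])/im['fx'],-(px[1]-im['cy'])/im['fy'],-1.])
    d=R.from_rotvec(im['attitude']).apply(d); return np.array(im['position']),d/np.linalg.norm(d)
def atz(im,px,z):
    p,d=ray(im,px); return p+d*(z-p[2])/d[2]
def proj(im,P):
    c=R.from_rotvec(im['attitude']).inv().apply(np.array(P)-im['position'])
    return np.array([im['cx']-im['fx']*c[0]/c[2],im['cy']+im['fy']*c[1]/c[2]])
def tool():
    o=ctrl.get_obs(); return np.array(o['tool_pos']),R.from_rotvec(o['tool_rot']),o
def go(P,jaw):
    """print shift (cm) and turn (deg) to reach TCP P, pointing down, jaws along yaw 'jaw' deg (mod 180)"""
    p,r,o=tool(); best=None
    for s in (0,180):
        a=np.radians(jaw+s); z=np.array([np.cos(a),np.sin(a),0]); x=np.array([0,0,-1.])
        t=R.from_matrix(np.c_[x,np.cross(z,x),z]); v=(r.inv()*t).as_rotvec(degrees=True)
        if best is None or np.linalg.norm(v)<np.linalg.norm(best): best=v
    print('shift cm',np.round(r.inv().apply(np.array(P)-p)*100,2),'turn',np.round(best,2),'q6',np.round(o['q'][5],2))
E
python3 - <<'E'
from h import *
p,r,o=tool();print(r.as_matrix().round(3))
T={'silver':[(215,189),(298,206),.022],'brass':[(179,217),(312,152),.022],'nest':[(309,229),(196,161),.034],'post':[(268,224),(234,156),.0565]}
S=cams.get_image('scene');t=cams.get_image('top')
for k,(a,b,z) in T.items(): print(k,atz(S,a,z).round(3),atz(t,b,z).round(3))
for n,im in(('scene',S),('top',t)):
  d=finder.tip_of(n,'station')
  if d: print('station',atz(im,d[0]['at'],0).round(3))
g=t['pixels'].astype(int)
for d in finder.regions_of('top','block'):
    m=d['region'];ys,xs=np.where(m);print(np.round(d['at']),d['conf'].__round__(2),m.sum(),g[m].mean(0).round(),xs.min(),xs.max(),ys.min(),ys.max())
cv2.imwrite('pics/c.png',cv2.resize(t['pixels'][110:240,150:360],None,fx=3.7,fy=3.7,interpolation=cv2.INTER_CUBIC))
w=cams.get_image('wrist');print('cam in tool',r.inv().apply(w['position']-p).round(4), (r.inv()*R.from_rotvec(w['attitude'])).as_matrix().round(3).tolist())
E
```

```text
[[-0.    -0.975  0.221]
 [ 0.     0.221  0.975]
 [-1.     0.     0.   ]]
silver [ 0.457 -0.239  0.022] [ 0.444 -0.241  0.022]
brass [ 0.599 -0.316  0.022] [ 0.616 -0.291  0.022]
nest [0.593 0.079 0.034] [0.595 0.081 0.034]
post [ 0.614 -0.039  0.057] [ 0.604 -0.041  0.056]
station [ 0.582  0.136 -0.   ]
station [0.577 0.139 0.   ]
[337. 277.] 0.78 299 [127. 106. 153.] 327 352 270 285
[295. 264.] 0.71 287 [125.  57. 102.] 283 307 253 272
[272. 102.] 0.7 284 [ 36.  90. 155.] 257 281 90 107
[303. 207.] 0.67 287 [150. 148. 152.] 284 309 199 213
[208. 161.] 0.44 1499 [142. 127. 126.] 176 238 144 178
cam in tool [-0.1268  0.0722 -0.0002] [[-0.0, 0.288, -0.958], [0.001, 0.958, 0.288], [1.0, -0.001, -0.0]]
```

View pics/c.png

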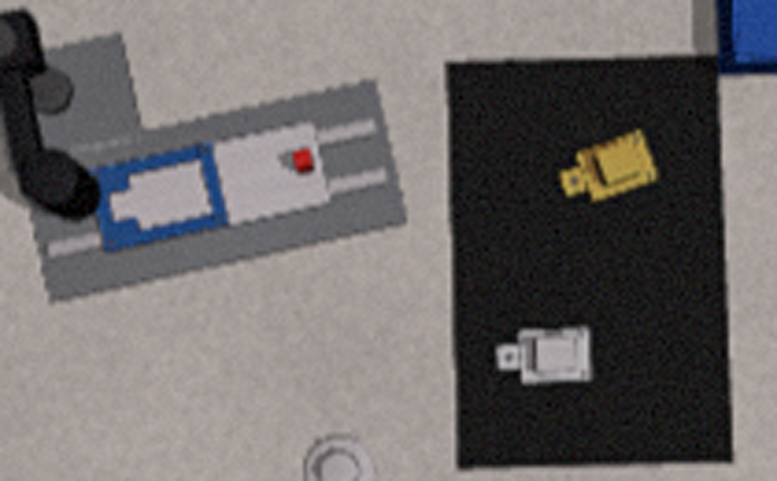

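Silver block near (0.45,-0.24), tongue towards +y; nest near (0.594,0.080); post near (0.61,-0.04), nest x at yaw ≈102°. The view shows silver at top-image (302,207), brass (316,155), nest (194,162), red post (232,154).

```bash
python3 - <<'E'
from h import *
go([.40,.25,.35],95); go([.61,-.04,.19],102)
E
```

```text
shift cm [-10.17 -33.49 -29.28] turn [-17.76  -0.     0.  ] q6 -0.12
shift cm [  5.83 -60.38 -52.92] turn [-24.76  -0.     0.  ] q6 -0.12
```

{"op": "step_arm", "data": {"moves": [[[-3,-2,-2],[-3,0,0],1],[[-6,-4.5,-4],[-6,0,0],1],[[-8,-7.5,-6.5],[-9,0,0],1],[[-9.5,-10.5,-9],[-12,0,0],1],[[-10,-13.5,-12],[-15,0,0],1],[[-10,-16.5,-14.5],[-18,0,0],1],[[-10,-19.5,-17],[-21,0,0],1],[[-10,-22.5,-19.5],[-25,0,0],1],[[-10,-25.5,-22],[-25,0,0],1],[[-10,-28.5,-25],[-25,0,0],1]]}}

```text
t: 2.03
tool_pos: [0.3612, 0.3019, 0.3485]
tool_rot: [-1.365, 1.099, 1.365]
contact_force: [1.0, 0.3, -0.5]
opening: 0.0852
```

```bash
python3 - <<'E'
from h import *
print(tool()[0]);go([.61,-.04,.22],102)
E
```

```text
[0.36117404 0.30192765 0.34853447]
shift cm [ 12.85 -17.03 -38.71] turn [0.28 0.02 0.05] q6 -1.25
```

{"op": "step_arm", "data": {"moves": [[[0,-2,-3],[0,0,0],1],[[0,-3,-7],[0,0,0],1],[[0,-5,-10.5],[0,0,0],1],[[0,-6,-14],[0,0,0],1],[[1,-8,-18],[0,0,0],1],[[2,-9.5,-21.5],[0,0,0],1],[[4,-11,-25],[0,0,0],1],[[6,-12.5,-28],[0,0,0],1],[[8,-14,-31],[0,0,0],1],[[10,-15.5,-34],[0,0,0],1]]}}

```text
t: 2.87
tool_pos: [0.5858, 0.0009, 0.2477]
tool_rot: [-1.365, 1.099, 1.364]
contact_force: [0.3, 0.6, 0.8]
opening: 0.0852
```

```bash
python3 - <<'E'
from h import *
im=cams.get_image('wrist');cv2.imwrite('pics/d.png',im['pixels'])
for k,z in(('pull_post',.0565),('nest',.034),('station',0)):
    for d in finder.tip_of('wrist',k)[:2]: print(k,np.round(d['at']),round(d['conf'],2),atz(im,d['at'],z).round(4))
print(tool()[0]);go([.61,-.04,.10],102)
E
```

```text
pull_post [216. 187.] 0.69 [ 0.6186 -0.0348  0.0565]
nest [332. 183.] 0.6 [0.5953 0.084  0.034 ]
station [373. 172.] 0.67 [0.5798 0.1372 0.    ]
[0.58478707 0.0021554  0.24738535]
shift cm [14.73 -1.59 -4.68] turn [ 0.19  0.1  -0.08] q6 -1.91
```

View pics/d.png

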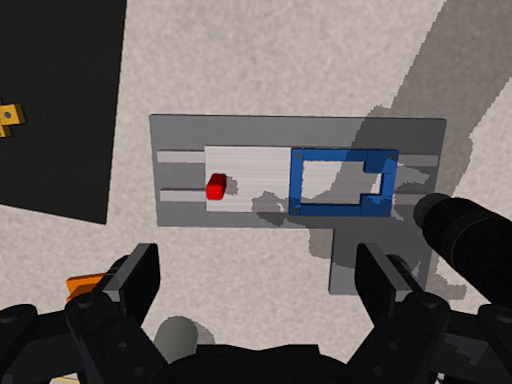

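Wrist view: post at (216,187), nest at (332,183), rails ~1° off image horizontal, so nest yaw ≈101°. Approach the post.

```bash
python3 - <<'E'
from h import *
go([.6186,-.0348,.058],101)
E
```

```text
shift cm [18.93 -2.55 -4.36] turn [ 1.19  0.1  -0.08] q6 -1.91
```

{"op": "step_arm", "data": {"moves": [[[2,-1.2,-2.2],[0.6,0,0],1],[[4,-2.5,-4.3],[1.2,0,0],1],[[7,-2.55,-4.35],[1.2,0,0],1],[[10,-2.55,-4.35],[1.2,0,0],1],[[13,-2.55,-4.35],[1.2,0,0],1],[[15.5,-2.55,-4.35],[1.2,0,0],1],[[17.5,-2.55,-4.35],[1.2,0,0],1],[[18.9,-2.55,-4.35],[1.2,0,0],1],[[18.9,-2.55,-4.35],[1.2,0,0],0.6],[[18.9,-2.55,-4.35],[1.2,0,0],0.3]], "grip_force": 30}}

```text
t: 3.9
tool_pos: [0.6188, -0.034, 0.0591]
tool_rot: [-1.348, 1.111, 1.351]
contact_force: [1.1, -0.1, -0.3]
opening: 0.064
```

{"op": "step_arm", "data": {"moves": [[[0,0,0],[0,0,0],0.1],[[0,0,0],[0,0,0],0],[[0,0,0],[0,0,0],0],[[0,0,0],[0,0,0],0],[[0,0,0],[0,0,0],0],[[0,0,0],[0,0,0],0],[[0,0,0],[0,0,0],0],[[0,0,0],[0,0,0],0],[[0,0,0],[0,0,0],0],[[0,0,0],[0,0,0],0]], "grip_force": 30}}

```text
t: 4.73
tool_pos: [0.6199, -0.0341, 0.0609]
tool_rot: [-1.35, 1.11, 1.349]
contact_force: [-1.2, 1.4, 6.1]
opening: 0.0155
```

```bash
python3 - <<'E'
from h import *
im=cams.get_image('wrist')
for k,z in(('pull_post',.0565),('nest',.034),('station',0)):
    for d in finder.tip_of('wrist',k)[:2]: print(k,np.round(d['at']),round(d['conf'],2),atz(im,d['at'],z).round(4))
print(tool()[0]);go([.6186,-.0348,.058],101)
E
```

```text
pull_post [256. 253.] 0.55 [ 0.6178 -0.0356  0.0565]
pull_post [496. 230.] 0.38 [0.5871 0.0636 0.0565]
nest [498. 228.] 0.72 [0.5929 0.0832 0.034 ]
[ 0.61992132 -0.03403803  0.06092611]
shift cm [ 0.29  0.14 -0.05] turn [0.06 0.05 0.09] q6 -1.94
```

{"op": "step_arm", "data": {"moves": [[[0,0,-0.5],[0,0,0],0],[[0,0,-1.2],[0,0,0],0],[[0,0,-2.2],[0,0,0],0],[[0,0,-3.2],[0,0,0],0],[[0,0,-4.2],[0,0,0],0],[[0,0,-5.2],[0,0,0],0],[[0,0,-6],[0,0,0],0],[[0,0,-6.6],[0,0,0],0],[[0,0,-6.8],[0,0,0],0],[[0,0,-6.8],[0,0,0],0]]}}

```text
t: 5.77
tool_pos: [0.6336, -0.1022, 0.061]
tool_rot: [-1.351, 1.11, 1.347]
contact_force: [3.4, -1.2, -1.1]
opening: 0.0157
```

{"op": "step_arm", "data": {"moves": [[[0,0,-0.1],[0,0,0],0],[[0,0,-0.2],[0,0,0],0],[[0,0,-0.3],[0,0,0],0],[[0,0,-0.4],[0,0,0],0],[[0,0,-0.5],[0,0,0],0],[[0,0,-0.6],[0,0,0],0],[[0,0,-0.6],[0,0,0],0],[[0,0,-0.6],[0,0,0],0],[[0,0,-0.6],[0,0,0],0],[[0,0,-0.6],[0,0,0],0]]}}

```text
t: 6.6
tool_pos: [0.6347, -0.1081, 0.061]
tool_rot: [-1.351, 1.11, 1.347]
contact_force: [4.0, 1.3, 1.1]
opening: 0.0159
```

{"op": "step_arm", "data": {"moves": [[[0,0,-0.1],[0,0,0],0],[[0,0,-0.2],[0,0,0],0],[[0,0,-0.3],[0,0,0],0],[[0,0,-0.4],[0,0,0],0],[[0,0,-0.5],[0,0,0],0],[[0,0,-0.6],[0,0,0],0],[[0,0,-0.6],[0,0,0],0],[[0,0,-0.6],[0,0,0],0],[[0,0,-0.6],[0,0,0],0],[[0,0,-0.6],[0,0,0],0]]}}

```text
t: 7.43
tool_pos: [0.6348, -0.1086, 0.0609]
tool_rot: [-1.343, 1.105, 1.354]
contact_force: [-2.2, 21.0, 6.7]
opening: 0.0159
```

```bash
python3 - <<'E'
from h import *
for c in('top','scene'):
  im=cams.get_image(c)
  for k,z in(('pull_post',.0565),('nest',.034),('station',0)):
    for d in finder.tip_of(c,k)[:2]: print(c,k,np.round(d['at']),round(d['conf'],2),atz(im,d['at'],z).round(4))
p,r,o=tool();print(p,o['contact_force'])
E
```

```text
top pull_post [251. 150.] 0.65 [ 0.6234 -0.0964  0.0565]
top nest [220. 155.] 0.98 [0.6133 0.0032 0.034 ]
top station [183. 161.] 0.9 [0.599  0.1281 0.    ]
scene pull_post [242. 225.] 0.67 [ 0.6285 -0.1104  0.0565]
scene nest [283. 231.] 0.68 [0.6119 0.0054 0.034 ]
scene station [325. 238.] 0.9 [0.589  0.1288 0.    ]
[ 0.63485208 -0.10856723  0.06092418] [-1.64159106 20.11237505  6.33019041]
```

{"op": "step_arm", "data": {"moves": [[[0,0,0.2],[0,0,0],0],[[0,0,0.2],[0,0,0],0.1],[[0,0,0.2],[0,0,0],0.4],[[0,0,0.2],[0,0,0],0.7],[[0,0,0.2],[0,0,0],0.7],[[0,0,0.2],[0,0,0],0.7],[[-2,0,0.2],[0,0,0],0.8],[[-6,0,0.2],[0,0,0],1],[[-10,0,0.2],[0,0,0],1],[[-14,0,0.2],[0,0,0],1]]}}

```text
t: 8.67
tool_pos: [0.6337, -0.1082, 0.2017]
tool_rot: [-1.342, 1.106, 1.355]
contact_force: [1.9, -0.8, -0.3]
opening: 0.0852
```

```bash
python3 - <<'E'
from h import *
im=cams.get_image('wrist')
cv2.imwrite('pics/e.png',im['pixels'])
for k,z in(('pull_post',.0565),('nest',.034),('station',0)):
    for d in finder.tip_of('wrist',k)[:2]: print(k,np.round(d['at']),round(d['conf'],2),atz(im,d['at'],z).round(4))
print(tool()[0]);go([.45,-.24,.19],40)
E
```

```text
pull_post [257. 172.] 0.79 [ 0.6304 -0.1078  0.0565]
nest [392. 166.] 0.96 [0.6068 0.0126 0.034 ]
station [501. 154.] 0.92 [0.5792 0.1331 0.    ]
[ 0.6354162  -0.10852491  0.20321626]
shift cm [ 1.17 20.72 -9.36] turn [6.104e+01 4.800e-01 2.000e-02] q6 -2.05
```

View pics/e.png

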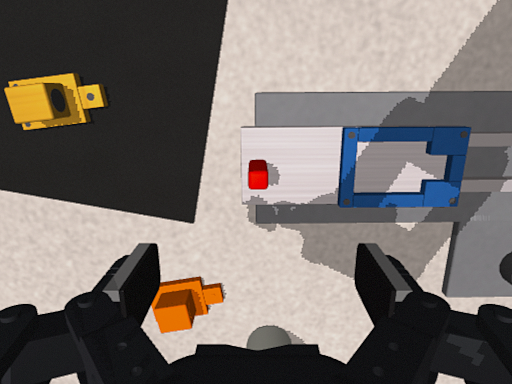

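Stage is out: post (257,172), nest (392,166) with clear blue pocket. Now to the silver block, with the wrist turned so the camera stays away from the barrel.

{"op": "step_arm", "data": {"moves": [[[0,2,-1],[6,0,0],1],[[0,4.5,-2],[13,0,0],1],[[0,7,-3],[20,0,0],1],[[0,9.5,-4],[27,0,0],1],[[0,12,-5],[34,0,0],1],[[0,14,-6],[41,0,0],1],[[0,16,-7],[48,0,0],1],[[0.5,18,-8],[55,0,0],1],[[1,19.5,-9],[62,0,0],1],[[1,20.7,-9.4],[69,0,0],1]]}}

```text
t: 9.7
tool_pos: [0.4474, -0.2405, 0.1878]
tool_rot: [-0.423, 1.527, 0.441]
contact_force: [-0.1, -0.2, -1.1]
opening: 0.0851
```

{"op": "step_arm", "data": {"moves": [[[0,0,0],[7,0,0],1],[[0,0,0],[14,0,0],1],[[0,0,0],[21,0,0],1],[[0,0,0],[28,0,0],1],[[0,0,0],[35,0,0],1],[[0,0,0],[42,0,0],1],[[0,0,0],[49,0,0],1],[[0,0,0],[56,0,0],1],[[0,0,0],[63,0,0],1],[[0,0,0],[70,0,0],1]]}}

```text
t: 10.53
tool_pos: [0.4461, -0.2398, 0.185]
tool_rot: [0.539, 1.516, -0.522]
contact_force: [1.2, -0.7, 0.2]
opening: 0.0854
```

{"op": "step_arm", "data": {"moves": [[[0,0,0],[7,0,0],1],[[0,0,0],[14,0,0],1],[[0,0,0],[21,0,0],1],[[0,0,0],[28,0,0],1],[[0,0,0],[35,0,0],1],[[0,0,0],[42,0,0],1],[[0,0,0],[49,0,0],1],[[0,0,0],[56,0,0],1],[[0,0,0],[63,0,0],1],[[0,0,0],[70,0,0],1]]}}

```text
t: 11.37
tool_pos: [0.4448, -0.239, 0.1821]
tool_rot: [1.456, 1.053, -1.455]
contact_force: [-0.6, -0.2, -0.2]
opening: 0.0854
```

```bash
python3 - <<'E'
from h import *
p,r,o=tool();print(p,r.as_matrix().round(2).tolist(),o['q'].round(2))
im=cams.get_image('wrist')
cv2.imwrite('pics/f.png',im['pixels'])
for d in finder.tip_of('wrist','block_center'): print(np.round(d['at']),round(d['conf'],2),atz(im,d['at'],.022).round(4))
go([.45,-.24,.19],-176)
E
```

```text
[ 0.44475143 -0.23904071  0.18209278] [[-0.01, 0.94, -0.33], [0.02, -0.33, -0.94], [-1.0, -0.02, -0.01]] [-0.64 -0.18  1.95  0.01  1.39  1.26]
[309. 324.] 0.92 [ 0.273  -0.2343  0.022 ]
[265. 164.] 0.79 [ 0.4487 -0.2457  0.022 ]
shift cm [-0.77  0.5  -0.09] turn [67.22 -0.11  1.17] q6 1.25
```

{"op": "step_arm", "data": {"moves": [[[-0.1,0,0],[7,0,0],1],[[-0.2,0,0],[14,0,0.2],1],[[-0.3,0,0],[21,0,0.3],1],[[-0.4,0.1,0],[28,0,0.5],1],[[-0.5,0.2,0],[35,0,0.7],1],[[-0.6,0.3,0],[42,0,0.8],1],[[-0.7,0.4,0],[49,0,0.9],1],[[-0.7,0.5,0],[56,0,1],1],[[-0.7,0.5,0],[63,0,1.1],1],[[-0.7,0.5,0],[67,0,1.2],1]]}}

```text
t: 12.3
tool_pos: [0.4489, -0.2404, 0.1876]
tool_rot: [2.185, 0.081, -2.187]
contact_force: [-0.6, 0.1, 0.1]
opening: 0.0851
```

```bash
python3 - <<'E'
from h import *
p,r,o=tool();print(p,r.as_matrix().round(3).tolist(),o['q'].round(2))
im=cams.get_image('wrist')
for d in finder.tip_of('wrist','block_center'): print(np.round(d['at']),round(d['conf'],2),atz(im,d['at'],.022).round(4))
for d in finder.regions_of('wrist','block'):
    m=d['region'];print('reg',np.round(d['at']),m.sum(),im['pixels'][m].mean(0).round())
cv2.imwrite('pics/f.png',im['pixels'])
E
```

```text
[ 0.44893184 -0.24042316  0.1875897 ] [[-0.001, 0.072, -0.997], [0.002, -0.997, -0.072], [-1.0, -0.002, 0.001]] [-0.64 -0.18  1.94  0.    1.39  2.43]
[260. 164.] 0.84 [ 0.4474 -0.2474  0.022 ]
[454. 191.] 0.66 [ 0.2675 -0.2345  0.022 ]
reg [260. 163.] 3511 [213. 213. 220.]
reg [508.  69.] 358 [ 78.  61. 123.]
```

View pics/f.png

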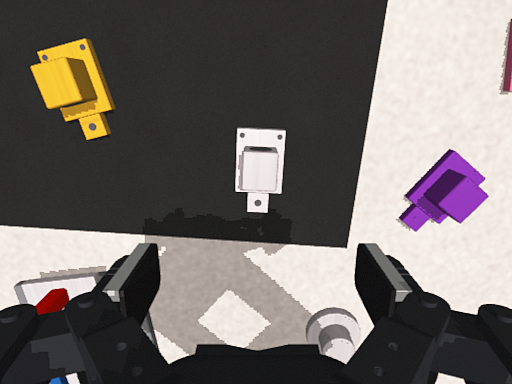

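```bash
cat >> h.py <<'E'
def rigid(W,L):
    """2D rigid fit world=R*local+t"""
    W=np.array(W)[:,:2];L=np.array(L)[:,:2];w=W-W.mean(0);l=L-L.mean(0)
    a=np.arctan2((l[:,0]*w[:,1]-l[:,1]*w[:,0]).sum(),(l*w).sum());c,s=np.cos(a),np.sin(a)
    t=W.mean(0)-np.array([[c,-s],[s,c]])@L.mean(0)
    res=W-(L@np.array([[c,-s],[s,c]]).T+t); return t,np.degrees(a),res
E
python3 - <<'E'
from h import *
im=cams.get_image('wrist');g=cv2.cvtColor(im['pixels'],cv2.COLOR_BGR2GRAY)
px=np.float32([[237,127],[286,129],[282,193],[234,192]])
c=cv2.cornerSubPix(g,px.reshape(-1,1,2).copy(),(4,4),(-1,-1),(3,30,.01)).reshape(-1,2);print(c)
for q in(px,c):
  W=[atz(im,p,.012) for p in q]
  t,a,res=rigid(W,[[-.032,.022],[-.032,-.022],[.028,-.022],[.028,.022]]) 
  print(t,a,res.round(4).tolist())
  t,a,res=rigid(W,[[-.032,-.022],[-.032,.022],[.028,.022],[.028,-.022]]) 
  print(t,a,np.abs(res).max())
go([t[0],t[1],.032],a+90)
E
```

```text
[[236.86232 128.10162]
 [285.4881  130.09882]
 [281.03796 193.18263]
 [235.22572 191.22711]]
[ 0.4480209  -0.24530362] 90.23725994032802 [[0.0448, 0.0003], [-0.0434, -0.0015], [-0.0456, -0.0008], [0.0442, 0.002]]
[ 0.44795997 -0.24530481] 91.9832756192372 0.0011570643656385604
[ 0.44801736 -0.24495438] 91.77427383542882 [[0.044, 0.0016], [-0.0439, -0.0015], [-0.044, -0.0015], [0.0438, 0.0014]]
[ 0.44801055 -0.2449546 ] 91.96949921338904 0.00012351492250162188
shift cm [15.62  0.46  0.16] turn [ 2.45 -0.02  0.1 ] q6 2.43
```

{"op": "step_arm", "data": {"moves": [[[2,0.3,0.15],[1,0,0],1],[[5,0.45,0.15],[2.4,0,0.1],1],[[8,0.45,0.15],[2.4,0,0.1],1],[[10.5,0.45,0.15],[2.4,0,0.1],1],[[12.5,0.45,0.15],[2.4,0,0.1],1],[[14,0.45,0.15],[2.4,0,0.1],1],[[15,0.45,0.15],[2.4,0,0.1],1],[[15.5,0.45,0.15],[2.4,0,0.1],1],[[15.5,0.45,0.15],[2.4,0,0.1],1],[[15.5,0.45,0.15],[2.4,0,0.1],1]]}}

```text
t: 13.33
tool_pos: [0.4485, -0.2452, 0.0338]
tool_rot: [2.204, 0.039, -2.202]
contact_force: [0.1, -0.2, 1.3]
opening: 0.0854
```

```bash
python3 - <<'E'
from h import *
p,r,o=tool();print(p,o['contact_force'])
go([.448,-.2452,.033],-178)
E
```

```text
[ 0.44847182 -0.24519436  0.03377529] [ 0.06935146 -0.24756629  1.31415878]
shift cm [ 0.08 -0.    0.05] turn [ 0.07 -0.06 -0.03] q6 2.46
```

Close on the upstand, then lift a little.

{"op": "step_arm", "data": {"moves": [[[0,0,0],[0,0,0],0.6],[[0,0,0],[0,0,0],0.3],[[0,0,0],[0,0,0],0.2],[[0,0,0],[0,0,0],0.2],[[0,0,0],[0,0,0],0.2],[[0,0,0],[0,0,0],0.2],[[0,0,0],[0,0,0],0.2],[[0,0,0],[0,0,0],0.2],[[0,0,0],[0,0,0],0.2],[[0,0,0],[0,0,0],0.2]], "grip_force": 40}}

```text
t: 14.17
tool_pos: [0.4489, -0.2455, 0.0344]
tool_rot: [2.204, 0.039, -2.201]
contact_force: [-0.4, 0.2, 6.2]
opening: 0.0292
```

{"op": "step_arm", "data": {"moves": [[[-0.3,0,0],[0,0,0],0.2],[[-1,0,0],[0,0,0],0.2],[[-2.5,0,0],[0,0,0],0.2],[[-4,0,0],[0,0,0],0.2],[[-6,0,0],[0,0,0],0.2],[[-8,0,0],[0,0,0],0.2],[[-10,0,0],[0,0,0],0.2],[[-11.5,0,0],[0,0,0],0.2],[[-12,0,0],[0,0,0],0.2],[[-12,0,0],[0,0,0],0.2]]}}

```text
t: 15.0
tool_pos: [0.4493, -0.2458, 0.1559]
tool_rot: [2.206, 0.037, -2.198]
contact_force: [0.2, -0.4, -1.6]
opening: 0.0294
```

```bash
python3 - <<'E'
from h import *
p,r,o=tool();print(p,o['opening'],o['contact_force'])
im=cams.get_image('wrist');cv2.imwrite('pics/g.png',im['pixels'])
for d in finder.tip_of('wrist','block_center'): print(np.round(d['at']),round(d['conf'],2),atz(im,d['at'],p[2]-.0118).round(4))
go([.609,.010,.15],-169)
E
```

```text
[ 0.44927645 -0.2457724   0.15589535] 0.029374730623061594 [ 0.22943024 -0.44386307 -1.57472801]
[474. 204.] 0.73 [ 0.3556 -0.2733  0.1441]
[259. 255.] 0.66 [ 0.4494 -0.2447  0.1441]
shift cm [  0.34 -24.9  -17.  ] turn [-8.93 -0.02 -0.  ] q6 2.46
```

View pics/g.png

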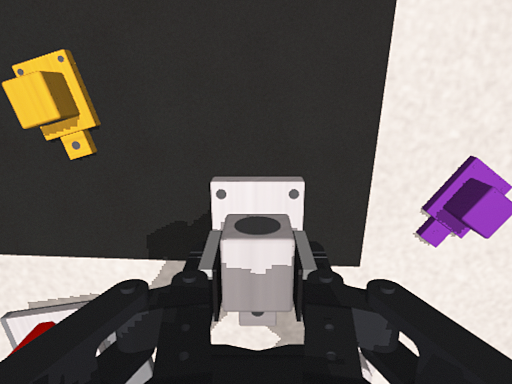

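Block held square and centred between pads (upstand hole at (258,225)); brass untouched. Refine the nest from the saved stage-out wrist picture while at it.

```bash
python3 - <<'E'
from h import *
p,r,o=tool();im=cams.get_image('wrist')
rc=r.inv().apply(im['position']-p); Rc=r.inv()*R.from_rotvec(im['attitude'])
rt=R.from_rotvec([-1.342,1.106,1.355]);pt=np.array([.6354,-.1085,.2032])
im['position']=pt+rt.apply(rc);im['attitude']=(rt*Rc).as_rotvec()
e=cv2.imread('pics/e.png')
hsv=cv2.cvtColor(e,cv2.COLOR_BGR2HSV)
m=cv2.inRange(hsv,(100,120,40),(130,255,255))
n,l,s,c=cv2.connectedComponentsWithStats(m);i=1+s[1:,4].argmax();m=(l==i).astype(np.uint8);print(s[i])
cn,hi=cv2.findContours(m,cv2.RETR_CCOMP,cv2.CHAIN_APPROX_NONE)
for k in range(len(cn)):
    if cv2.contourArea(cn[k])>1000: print(hi[0][k][3],cv2.approxPolyDP(cn[k],4,True).reshape(-1,2).tolist(), cv2.minAreaRect(cn[k]))
L=np.array([[-.046,.036],[.062,.036],[.062,-.036],[-.046,-.036]])
px=np.float32([[343,127],[470,126],[465,206],[340,206]])
c=cv2.cornerSubPix(cv2.cvtColor(e,cv2.COLOR_BGR2GRAY),px.reshape(-1,1,2).copy(),(3,3),(-1,-1),(3,30,.01)).reshape(-1,2);print(c)
for q in(px,c): print(rigid([atz(im,a,.044) for a in q],L))
E
```

```text
[ 338  127  133   81 5652]
-1 [[343, 128], [340, 207], [456, 206], [469, 127]] ((404.0, 167.0), (80.0, 132.0), 90.0)
0 [[356, 141], [426, 140], [426, 152], [448, 155], [444, 179], [422, 180], [419, 193], [354, 193]] ((400.0, 166.5), (96.0, 53.0), 0.0)
[[342.3737   126.873665]
 [470.76697  126.76786 ]
 [465.       206.      ]
 [340.       206.      ]]
(array([0.60728255, 0.01158097]), np.float64(102.51209136346824), array([[-0.00062199, -0.00258255],
       [ 0.00110626, -0.00129863],
       [ 0.00056465,  0.00575161],
       [-0.00104891, -0.00187044]]))
(array([0.6073819 , 0.01166024]), np.float64(102.34433691229337), array([[-0.00056795, -0.00329016],
       [ 0.00134201, -0.00062826],
       [ 0.00026535,  0.00573621],
       [-0.00103942, -0.00181779]]))
```

```bash
cat > fit.py <<'E'
from h import *
from scipy.optimize import minimize
OUT=np.array([[-.046,.036],[.062,.036],[.062,-.036],[-.046,-.036]])
INN=np.array([[-.034,-.024],[.03,-.024],[.03,-.012],[.05,-.012],[.05,.012],[.03,.012],[.03,.024],[-.034,.024]])
def poly(im,P,z,x):
    a=x[2];W=P@np.array([[np.cos(a),np.sin(a)],[-np.sin(a),np.cos(a)]])+x[:2]
    return np.array([proj(im,[*w,z]) for w in W])
def fill(q):
    m=np.zeros((384,512),np.uint8);cv2.fillPoly(m,[np.round(q*16).astype(np.int32)],1,cv2.LINE_8,4);return m
def fit(im,img,x0,ign=None):
    hsv=cv2.cvtColor(img,cv2.COLOR_BGR2HSV);m=cv2.inRange(hsv,(100,120,20),(130,255,255))
    n,l,s,c=cv2.connectedComponentsWithStats(m);m=(l==1+s[1:,4].argmax()).astype(np.uint8)
    def model(x):
        o=np.r_[poly(im,OUT,.034,x),poly(im,OUT,.044,x)].astype(np.float32)
        h=fill(cv2.convexHull(o).reshape(-1,2)); return h&~(fill(poly(im,INN,.034,x))&fill(poly(im,INN,.044,x)))
    k=np.ones_like(m) if ign is None else ign
    def cost(d):
        x=np.array(x0)+d*np.array([.001,.001,.01]);b=cv2.GaussianBlur((model(x)).astype(float),(0,0),1.2)
        return (((b-cv2.GaussianBlur(m.astype(float),(0,0),1.2))**2)*k).sum()
    best=min((minimize(cost,s,method='Nelder-Mead',options=dict(initial_simplex=np.array(s)+np.r_[np.zeros((1,3)),3*np.eye(3)],xatol=.02)) for s in ([0,0,0],[3,3,0],[-3,-3,1])),key=lambda r:r.fun)
    x=np.array(x0)+best.x*np.array([.001,.001,.01]);M=model(x);print('nest',x[:2].round(4),'yaw',np.degrees(x[2]).round(2),'cost',best.fun,'IoU',(M&m).sum()/(M|m).sum());return x
E
python3 - <<'E'
from fit import *
p,r,o=tool();im=cams.get_image('wrist')
rc=r.inv().apply(im['position']-p); Rc=r.inv()*R.from_rotvec(im['attitude'])
rt=R.from_rotvec([-1.342,1.106,1.355])
for pt in ([.6354,-.1085,.2032],):
  im['position']=np.array(pt)+rt.apply(rc);im['attitude']=(rt*Rc).as_rotvec()
  fit(im,cv2.imread('pics/e.png'),[.609,.010,np.radians(101.5)])
E
```

```text
nest [0.608  0.0105] yaw 100.66 cost 175.51676584441668 IoU 0.9145271368215795
```

```bash
python3 - <<'E'
from h import *
go([.608,.0097,.135],-169.2)
E
```

```text
shift cm [  1.76 -24.85 -16.93] turn [-8.73  0.05  0.05] q6 2.46
```

{"op": "step_arm", "data": {"moves": [[[0,-1.2,-0.8],[-0.5,0,0],0.2],[[0,-3.7,-2.5],[-1,0,0],0.2],[[0,-6.5,-4.4],[-2,0,0],0.2],[[0,-9.5,-6.5],[-3,0,0],0.2],[[0,-12.5,-8.5],[-4,0,0],0.2],[[0,-15.5,-10.6],[-5,0,0],0.2],[[0,-18.5,-12.6],[-6,0,0],0.2],[[0,-21.5,-14.6],[-7,0,0],0.2],[[0,-23.8,-16.2],[-8,0,0],0.2],[[0,-24.8,-16.9],[-8.7,0,0],0.2]]}}

```text
t: 16.03
tool_pos: [0.6082, 0.0124, 0.151]
tool_rot: [2.119, 0.207, -2.125]
contact_force: [-0.0, 0.1, -2.4]
opening: 0.029
```

{"op": "step_arm", "data": {"moves": [[[0.5,0,0],[0,0,0],0.2],[[1,0,0],[0,0,0],0.2],[[1.7,0,0],[0,0,0],0.2],[[2.5,0,0],[0,0,0],0.2],[[3.2,0,0],[0,0,0],0.2],[[3.8,0,0],[0,0,0],0.2],[[4.3,0,0],[0,0,0],0.2],[[4.5,0,0],[0,0,0],0.2],[[4.5,0,0],[0,0,0],0.2],[[4.5,0,0],[0,0,0],0.2]]}}

```text
t: 16.87
tool_pos: [0.6082, 0.0124, 0.1061]
tool_rot: [2.119, 0.206, -2.124]
contact_force: [-0.5, -0.4, -2.1]
opening: 0.0295
```

```bash
python3 - <<'E'
from fit import *
p,r,o=tool();print(p,o['opening'],o['contact_force'])
go([.608,.0097,.08],-169.2)
im=cams.get_image('wrist');s=cams.get_image('scene')
x=[.6082,.0097,np.radians(100.8)]
for a,b in ((im,'w'),(s,'s')):
    v=a['pixels'].copy()
    for P in(OUT,INN): cv2.polylines(v,[np.round(poly(a,P,.044,x)*16).astype(np.int32)],True,(0,255,255),1,cv2.LINE_AA,4)
    a[b]=v
c=cv2.resize(s['s'][190:270,230:370],(512,293),interpolation=cv2.INTER_CUBIC)
cv2.imwrite('pics/h.png',np.vstack([im['w'][150:],c]))
E
```

```text
[0.60822726 0.01240993 0.10612096] 0.029486950808819384 [-0.51747112 -0.44309021 -2.05258486]
shift cm [2.61 0.27 0.07] turn [0.18 0.12 0.15] q6 2.85
```

View pics/h.png

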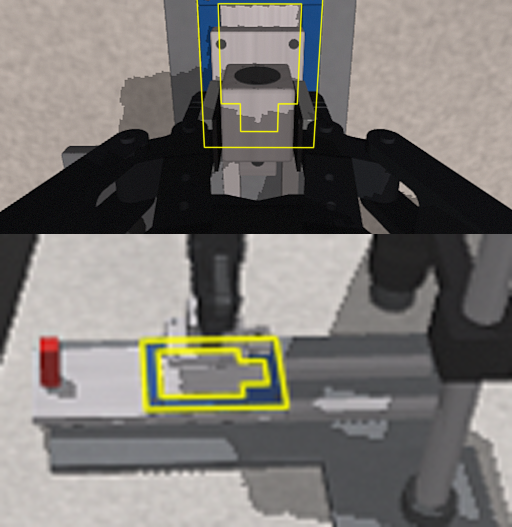

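Overlay of the fitted nest lies on the blue rim in both views; the block hangs just over it. Correct 2.7 mm and descend slowly.

{"op": "step_arm", "data": {"moves": [[[0,0.1,0],[0.1,0.1,0.1],0.2],[[0.2,0.2,0.05],[0.2,0.1,0.1],0.2],[[0.6,0.27,0.05],[0.2,0.1,0.1],0.2],[[1.1,0.27,0.05],[0.2,0.1,0.1],0.2],[[1.6,0.27,0.05],[0.2,0.1,0.1],0.2],[[2.0,0.27,0.05],[0.2,0.1,0.1],0.2],[[2.3,0.27,0.05],[0.2,0.1,0.1],0.2],[[2.5,0.27,0.05],[0.2,0.1,0.1],0.2],[[2.6,0.27,0.05],[0.2,0.1,0.1],0.2],[[2.6,0.27,0.05],[0.2,0.1,0.1],0.2]]}}

```text
t: 17.8
tool_pos: [0.6084, 0.0098, 0.0802]
tool_rot: [2.123, 0.201, -2.123]
contact_force: [0.4, 0.4, -2.5]
opening: 0.0291
```

```bash
python3 - <<'E'
from h import *
p,r,o=tool();print(p,o['contact_force'])
go([.6082,.0097,.0665],-169.2)
E
```

```text
[0.60836413 0.00981848 0.08023953] [ 0.4248123   0.38505275 -2.5009735 ]
shift cm [1.37 0.01 0.02] turn [-0.01  0.    0.04] q6 2.85
```

{"op": "step_arm", "data": {"moves": [[[0.15,0,0],[0,0,0],0.2],[[0.3,0,0],[0,0,0],0.2],[[0.45,0,0],[0,0,0],0.2],[[0.6,0,0],[0,0,0],0.2],[[0.7,0,0],[0,0,0],0.2],[[0.8,0,0],[0,0,0],0.2],[[0.9,0,0],[0,0,0],0.2],[[0.9,0,0],[0,0,0],0.2],[[0.9,0,0],[0,0,0],0.2],[[0.9,0,0],[0,0,0],0.2]]}}

```text
t: 18.63
tool_pos: [0.6083, 0.0098, 0.0711]
tool_rot: [2.123, 0.201, -2.123]
contact_force: [-1.0, 0.2, -1.0]
opening: 0.0293
```

In the pocket with no contact force. Lower the rest.

{"op": "step_arm", "data": {"moves": [[[0.1,0,0],[0,0,0],0.2],[[0.2,0,0],[0,0,0],0.2],[[0.3,0,0],[0,0,0],0.2],[[0.4,0,0],[0,0,0],0.2],[[0.45,0,0],[0,0,0],0.2],[[0.48,0,0],[0,0,0],0.2],[[0.5,0,0],[0,0,0],0.2],[[0.5,0,0],[0,0,0],0.2],[[0.5,0,0],[0,0,0],0.2],[[0.5,0,0],[0,0,0],0.2]]}}

```text
t: 19.47
tool_pos: [0.6083, 0.0099, 0.0665]
tool_rot: [2.122, 0.201, -2.123]
contact_force: [-3.7, 0.3, 3.4]
opening: 0.0293
```

{"op": "step_arm", "data": {"moves": [[[0,0,0],[0,0,0],0.36],[[0,0,0],[0,0,0],0.4],[[0,0,0],[0,0,0],0.5],[[0,0,0],[0,0,0],0.65],[[0,0,0],[0,0,0],0.65],[[0,0,0],[0,0,0],0.65],[[-0.5,0,0],[0,0,0],0.65],[[-1.5,0,0],[0,0,0],0.65],[[-3.5,0,0],[0,0,0],0.65],[[-6,0,0],[0,0,0],0.65]]}}

```text
t: 20.3
tool_pos: [0.6071, 0.0099, 0.1261]
tool_rot: [2.119, 0.202, -2.127]
contact_force: [0.2, 0.1, -0.3]
opening: 0.0558
```

```bash
python3 - <<'E'
from h import *
p,r,o=tool();print(p,o['opening'],o['contact_force'])
im=cams.get_image('wrist');s=cams.get_image('scene')
for n,a in(('wrist',im),('scene',s)):
  for d in finder.tip_of(n,'block_center')[:4]: print(n,np.round(d['at']),round(d['conf'],2),atz(a,d['at'],.054).round(4))
c=cv2.resize(s['pixels'][190:270,230:370],(512,293),interpolation=cv2.INTER_CUBIC)
cv2.imwrite('pics/i.png',np.vstack([im['pixels'][100:],c]))
go([.64,-.11,.18],-169);
E
```

```text
[0.60708869 0.0099385  0.12606074] 0.05575712153263871 [ 0.20392673  0.14017878 -0.33760293]
wrist [256. 207.] 0.58 [0.6086 0.0104 0.054 ]
scene [210. 281.] 0.91 [ 0.8238 -0.1545  0.054 ]
scene [202. 145.] 0.74 [ 0.2606 -0.3354  0.054 ]
scene [228. 156.] 0.72 [ 0.3113 -0.2251  0.054 ]
scene [287. 226.] 0.57 [0.6091 0.0142 0.054 ]
shift cm [-5.15 12.34 -0.79] turn [-0.2  -0.16 -0.01] q6 2.85
```

View pics/i.png

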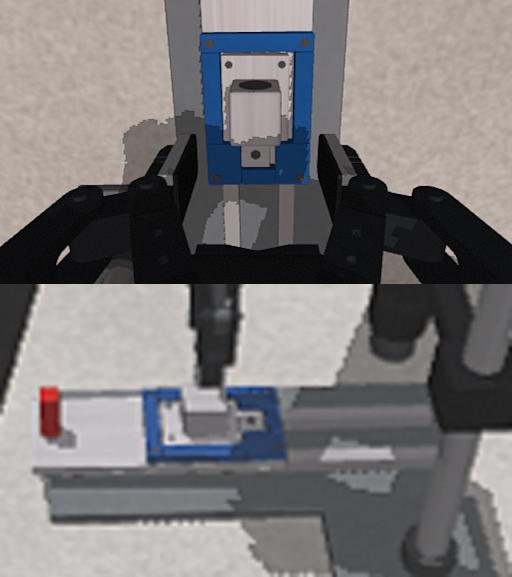

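Block is seated flush in the nest, tongue in the slot (wrist crop (256,155), scene crop (245,420)); the barrel is clear. Go to the post keeping this wrist orientation.

```bash
python3 - <<'E'
from h import *
go([.6307,-.1082,.061],-169.2)
E
```

```text
shift cm [ 6.75 11.99  0.13] turn [-0.   -0.16 -0.01] q6 2.85
```

{"op": "step_arm", "data": {"moves": [[[-0.5,2,0],[0,0,0],0.65],[[-0.5,5,0.1],[0,0,0],0.65],[[-0.5,8,0.1],[0,0,0],0.65],[[-0.5,10.5,0.1],[0,0,0],0.65],[[-0.5,12,0.1],[0,0,0],0.65],[[-0.5,12,0.1],[0,0,0],0.65],[[1.5,12,0.1],[0,0,0],0.65],[[4,12,0.1],[0,0,0],0.65],[[6,12,0.1],[0,0,0],0.65],[[6.7,12,0.1],[0,0,0],0.65]]}}

```text
t: 21.33
tool_pos: [0.6279, -0.1064, 0.0568]
tool_rot: [2.119, 0.205, -2.128]
contact_force: [-0.5, 0.6, -1.0]
opening: 0.0555
```

{"op": "step_arm", "data": {"moves": [[[0,0,0],[0,0,0],0.3],[[0,0,0],[0,0,0],0.1],[[0,0,0],[0,0,0],0],[[0,0,0],[0,0,0],0],[[0,0,0],[0,0,0],0],[[0,0,0],[0,0,0],0],[[0,0,0],[0,0,0],0],[[0,0,0],[0,0,0],0],[[0,0,0],[0,0,0],0],[[0,0,0],[0,0,0],0]], "grip_force": 40}}

```text
t: 22.17
tool_pos: [0.6297, -0.1058, 0.0581]
tool_rot: [2.124, 0.205, -2.123]
contact_force: [6.1, 1.8, -5.6]
opening: 0.0154
```

```bash
python3 - <<'E'
from h import *
p,r,o=tool();print(p,o['opening'],o['contact_force'])
u=np.array([np.cos(np.radians(100.9)),np.sin(np.radians(100.9))])
go([*(p[:2]+.13*u),p[2]],-169.2)
E
```

```text
[ 0.6297355  -0.10584593  0.05810181] 0.015394213315516143 [ 6.10973013  1.83534423 -5.56759474]
shift cm [ 4.0e-02 -1.3e+01  1.0e-02] turn [ 0.07 -0.05  0.18] q6 2.67
```

{"op": "step_arm", "data": {"moves": [[[0,-0.3,0],[0,0,0],0],[[0,-0.8,0],[0,0,0],0],[[0,-1.5,0],[0,0,0],0],[[0,-2.3,0],[0,0,0],0],[[0,-3.1,0],[0,0,0],0],[[0,-4,0],[0,0,0],0],[[0,-4.9,0],[0,0,0],0],[[0,-5.6,0],[0,0,0],0],[[0,-6.2,0],[0,0,0],0],[[0,-6.5,0],[0,0,0],0]]}}

```text
t: 23.0
tool_pos: [0.6167, -0.0409, 0.0581]
tool_rot: [2.122, 0.207, -2.124]
contact_force: [-0.3, -1.7, -6.6]
opening: 0.0157
```

{"op": "step_arm", "data": {"moves": [[[0,-0.3,0],[0,0,0],0],[[0,-0.8,0],[0,0,0],0],[[0,-1.5,0],[0,0,0],0],[[0,-2.3,0],[0,0,0],0],[[0,-3.1,0],[0,0,0],0],[[0,-4,0],[0,0,0],0],[[0,-4.7,0],[0,0,0],0],[[0,-5.3,0],[0,0,0],0],[[0,-5.7,0],[0,0,0],0],[[0,-5.8,0],[0,0,0],0]]}}

```text
t: 23.83
tool_pos: [0.6051, 0.017, 0.0581]
tool_rot: [2.121, 0.208, -2.125]
contact_force: [-2.5, -3.9, -6.5]
opening: 0.0154
```

```bash
python3 - <<'E'
from h import *
p,r,o=tool();print(p,o['opening'],o['contact_force'])
print(np.linalg.norm(p[:2]-[.6297,-.1058]))
E
```

```text
[0.60511263 0.01700174 0.05805741] 0.01536624425839571 [-2.4803413  -3.87752115 -6.46271959]
0.12523899220242204
```

Now creep against the stop.

{"op": "step_arm", "data": {"moves": [[[0,-0.1,0],[0,0,0],0],[[0,-0.2,0],[0,0,0],0],[[0,-0.3,0],[0,0,0],0],[[0,-0.4,0],[0,0,0],0],[[0,-0.5,0],[0,0,0],0],[[0,-0.6,0],[0,0,0],0],[[0,-0.7,0],[0,0,0],0],[[0,-0.7,0],[0,0,0],0],[[0,-0.7,0],[0,0,0],0],[[0,-0.7,0],[0,0,0],0]]}}

```text
t: 24.67
tool_pos: [0.6046, 0.0196, 0.0581]
tool_rot: [2.119, 0.199, -2.121]
contact_force: [1.5, -17.5, -8.9]
opening: 0.0157
```

{"op": "step_arm", "data": {"moves": [[[0,-0.15,0],[0,0,0],0],[[0,-0.1,0],[0,0,0],0.1],[[0,-0.1,0],[0,0,0],0.3],[[0,-0.1,0],[0,0,0],0.6],[[0,0,0],[0,0,0],0.65],[[0,0,0],[0,0,0],0.65],[[-1,0,0],[0,0,0],0.65],[[-3,0,0],[0,0,0],0.65],[[-6,0.5,0],[0,0,0],0.65],[[-9,2,0],[0,0,0],0.65]]}}

```text
t: 25.5
tool_pos: [0.6077, 0.0018, 0.1491]
tool_rot: [2.116, 0.203, -2.122]
contact_force: [0.5, -0.8, 0.6]
opening: 0.0554
```

{"op": "step_arm", "data": {"moves": [[[-1,2,0],[0,0,0],0.65],[[-2,5,0],[0,0,0],0.65],[[-3,8,0],[0,0,0],0.65],[[-4,10,0],[0,0,0],0.65],[[-4,10,0],[0,0,0],0.65],[[-4,10,0],[0,0,0],0.65],[[-4,10,0],[0,0,0],0.65],[[-4,10,0],[0,0,0],0.65],[[-4,10,0],[0,0,0],0.65],[[-4,10,0],[0,0,0],0.65]]}}

```text
t: 26.33
tool_pos: [0.6266, -0.0952, 0.1886]
tool_rot: [2.115, 0.205, -2.123]
contact_force: [-0.4, -0.6, -0.1]
opening: 0.0557
```

```bash
python3 - <<'E'
from fit import *
p,r,o=tool();print(p,o['opening'],o['contact_force'])
im=cams.get_image('wrist');s=cams.get_image('scene')
for n,a in(('wrist',im),('scene',s)):
  for k,z in(('block_center',.054),('pull_post',.0565),('brass_center',.022)):
   for d in finder.tip_of(n,k)[:5]: print(n,k,np.round(d['at']),round(d['conf'],2),atz(a,d['at'],z).round(4))
c=cv2.resize(s['pixels'][190:270,230:370],(512,293),interpolation=cv2.INTER_CUBIC)
cv2.imwrite('pics/j.png',np.vstack([im['pixels'][100:],c]))
E
```

```text
[ 0.62655116 -0.09520597  0.18864562] 0.055724826663309926 [-0.40627178 -0.55521744 -0.07625511]
wrist block_center [61. 52.] 0.6 [ 0.7861 -0.1637  0.054 ]
wrist pull_post [253. 305.] 0.61 [0.6079 0.0199 0.0565]
scene block_center [209. 280.] 0.79 [ 0.8221 -0.1563  0.054 ]
scene block_center [332. 224.] 0.71 [0.5838 0.1402 0.054 ]
scene block_center [200. 144.] 0.6 [ 0.2549 -0.3444  0.054 ]
scene block_center [231. 155.] 0.54 [ 0.3055 -0.2185  0.054 ]
scene pull_post [287. 224.] 0.95 [0.6058 0.0146 0.0565]
scene pull_post [329. 232.] 0.74 [0.6153 0.1344 0.0565]
scene pull_post [183. 222.] 0.44 [ 0.6467 -0.2812  0.0565]
scene brass_center [181. 219.] 0.56 [ 0.607  -0.3064  0.022 ]
```

View pics/j.png

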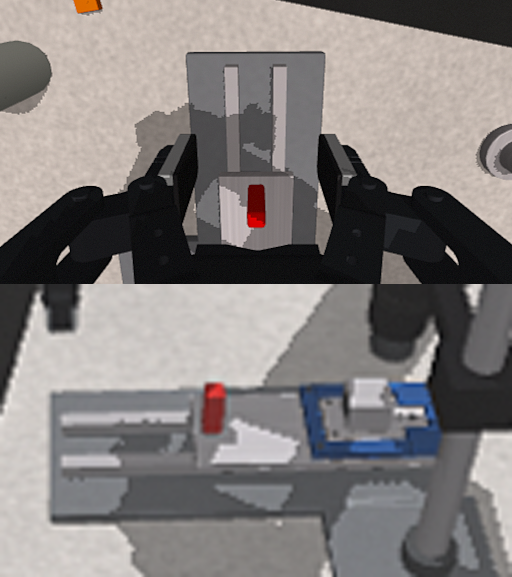

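```bash
python3 -c "
from h import *
print(ctrl.finish_job())"
```

```text
the job is handed in; nothing more can be done
None
```

The silver block is in the nest and the stage is home under the microscope. I handed the job in after about 26 s of the 72 s allowed; no verdict is reported.

- **Stage out:** I gripped the red post and drew the stage out until it met the loading stop, at about 21 N.
- **Block:** I gripped the silver block across its upstand and lowered it slowly into the nest. It touched down at the expected height (TCP z 66.5 mm, about 3 N) and I let go. The pictures then showed it flush and square, with the tongue in its slot.
- **Stage home:** I pushed by the post until it met the home stop, at about 17 N, then opened the gripper and backed well clear.

**Last checks:**
- **Stage position:** The wrist camera puts the post 129.7 mm from its fully-out place, against 130 mm nominal. The gripper's own travel read 128 mm. I put the difference down to a little slack at the stops, and the force at the stop points to fully home.
- **Block:** The scene camera puts it about 3 mm from the computed home place of the nest, which is within the error of that view. The picture shows it seated.
- **Brass block:** The gripper never came near it. The last scene reading was (0.607, -0.306), about 13 mm from the first scene reading. The two cameras already differed by about 30 mm at the start, so I take this as detection noise.
- **Arm:** It was touching nothing at hand-in, with the force reading near zero.

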